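# Feed the next tea tin and rewind the ratchet feeder

### The job

Wind the feeder's black knob clockwise one click at a time, pausing a good half second on every click, until it has clicked in at the green dot and the pusher has brought the blue tin wholly onto the green pad. Then flip the red pawl off the ratchet wheel so that it stays off, wind the knob all the way back to its stop to make room for a refill, and flip the pawl back down onto the wheel. Move the tins only with the pusher, and leave the cups, saucers and spoon where they are.

Things in the scene. Friction and masses are not known exactly. Their poses are not given: they have to be found in the camera images.
- feeder: Tea-tin feeder fixed to the shelf, 223 mm deep, 260 mm wide. Origin: underside, mid-width, 101 mm behind the front edge; x to the back, y along the tin channel, z up. Front: grey console, its flat face sloping up to the back at 35 deg to the level; on it the ratchet wheel, black knob and red pawl. Back: level channel along y, floor 70 mm up, rails 20 mm high, two tins and the orange pusher.
- winder_axis (a point): Fixed point where the knob's axis meets the sloping face, at feeder (-0.060, 0, 0.054). Its z is n, the outward normal of the face (35 deg from vertical, leaning to feeder -x); its x is v, up the slope; its y is -u, where u is to the right seen facing it. Dots 48 mm from it: white at the top (home), two black 36 and 72 deg clockwise (clicks 1, 2), green at 108 deg (click 3).
- winder (a joint): Turn of knob and brass 10-tooth wheel (rad), clockwise positive seen from outside. 0 = home stop, 2.2 = far stop. The pawl drops fully at 0.61, 1.24, 1.87 (clicks 1, 2, 3 = green dot). Pawl down: turns forward only, and back just to the last tooth passed. Starts at 0 to 0.45, before click 1. Moves the pusher 31.8 mm per rad. Friction (0.06 N m) holds it where it is left.
- winder_grip (a point): Grip point of the black knob: on its axis, 43 mm out from the face. Its bar is 56 mm long, 16 mm thick, standing 18 to 54 mm out; below it a hub 40 mm wide (14 to 18 mm out) and the toothed wheel 80 mm wide (5 to 14 mm out). The axes turn with the knob: z = outward normal n; x along the bar (= v at joint 0; white line on that half); y across its thickness.
- pawl (a joint): Swing of the red pawl (rad), counter-clockwise positive seen from outside. 0 = tip down in a tooth; lifts to 0.12 as a tooth passes under it, then drops by its weight (a click). Pushed past about 1.0 it topples over and rests by its weight at its stop, 1.7 = off the wheel. Pushed back well below 0.8 it falls down onto the wheel. A push of under 1 N moves it.
- pawl_post (a point): Handle post of the pawl: round, red, 12 mm diameter, standing along n from 6 to 48 mm out from the face; the point is on its axis 40 mm out. It swings round the pivot at 35 mm radius: with the pawl down it is at u +27, v +22 mm from the pivot, with the pawl off at u -26, v +24 mm. Site axes turn with the pawl; z = n.
- pawl_pivot (a point): Centre of the pawl's steel pivot, 17 mm out from the face; from the knob's axis 52 mm up the slope (v) and 50 mm to the left (u -50). Site axes turn with the pawl: z = n; with the pawl down x = v, y = -u.
- tin_front: Blue square tin, steel lid, 60 x 60 x 80 mm, 100 to 220 g, upright in the channel, first of the row; origin at the centre of its underside. The green pad on the floor is 80 mm long in y, centred at feeder (0.077, -0.049, 0.070); with the knob at 1.885 to 2.2 the pusher has brought the tin's centre to feeder y -0.045 to -0.055.
- tin_rear: Yellow square tin of the same size standing behind the blue one, against which the orange pusher bears; origin at the centre of its underside.
- cup_a: Glass cup, 72 mm diameter, 75 mm high, on a saucer; origin at the centre of its underside. Bystander.
- cup_b: Second glass cup of the same size, on its saucer. Bystander.
- saucer_a: White ceramic saucer, 136 mm diameter, 16 mm high, origin at the centre of its underside. Bystander.
- saucer_b: Second saucer like it. Bystander.
- spoon: Steel spoon lying on the shelf. Bystander.

How it is judged:
By the outcome, as a careful person would: the job done as asked, in the order asked, and still so for the second after the job is handed in, with the robot touching nothing.
It also fails if it takes over 67 s, if anything falls off the work surface, if the arm or the gripper's body presses on something with over 40 N, if the wrist force passes 120 N, or if a joint passes its speed limit or range.

### The arm

A 7-joint arm with a two-finger parallel gripper is mounted at the origin on the work surface. World frame = base frame: x ahead of the robot, y to its left, z up, the work surface at z = 0. Lengths are in m, angles in rad, forces in N, time in s.
With the tool pointing down it reaches from about 0.4 to 0.875 m from the base axis. Payload 19.3 kg.
Tool frame: the origin (TCP) lies on the centre line of the jaws, within the pads' length; the fingertips stand 8 mm ahead of it and the grasp point (between the pads) lies 11 mm behind it; z points along the fingers, y is the line along which they close (so a half turn about z gives the same grasp; the last joint's range is limited). The gripper opens to 85 mm and grips with 20 to 120 N. Pads are 22 mm wide; open, the fingers measure 114 mm over their backs; the gripper's body (76 mm by 85 mm) begins 54 mm behind the grasp point. The pads swing forward as they close: fully open they stand 13 mm farther back than shut.
Start: joints at [-1.314, 0.521, -0.036, 1.599, 0.021, 1.021, -0.113], TCP at [0.201, 0.592, 0.239] pointing down, gripper open.
Joint ranges: [-2.91, 2.91], [-0.3, 2.13], [-1.5, 1.42], [0.17, 2.43], [-1.26, 4.41], [0.16, 1.93], [-2.52, 2.52]. Speed limits (rad/s): [1.89, 1.89, 2.39, 2.39, 3.01, 3.01, 3.01].

### API

Orientations are given as [roll, pitch, yaw] about the fixed x, y, z axes, in that order (R = Rz(yaw) Ry(pitch) Rx(roll)).
In Python, from workcell import status, grab_frame, camera_params, bot, search_frame, silhouettes gives the robot as it stands.
- The arm moves only by the shell command python3 -m creep 'ROWS' [FORCE]. ROWS is JSON, a list of rows, each a list of 5 numbers: the shift along the tool's x, y, z in units of 60 mm (1.0 is 60 mm), then the turn about the tool's z in units of 8 degrees (1.0 is 8 degrees), then the opening, from 0 (shut) to 1 (fully open). In form: [[x, y, z, twist, hand], ...]. A call has 1 to 5 rows; each row is the pose to reach, as a shift and turn from the pose commanded when the call began, along the tool's axes at that moment; what a row does not reach only later rows make up. A row lasts 1/8 s, in which the tool goes at most 62.5 mm and 10.7 degrees, less where a joint would pass 70% of its speed; a pose out of reach is approached as far as the arm can. A call with a gripper value outside its range is refused whole. The fingers move at their own pace and stop on an object; FORCE is the grip in N (left out, the last holds). Time passes only in rows, so rows that repeat a pose let the fingers close. It gives the time, the measured TCP pose, the force, the opening and the grip force at its end, in the units of the state.
- status.observe(): the state, without advancing time (a new reading comes with each control period).
- grab_frame(name): name is "side" or "top" or "wrist"; returns the picture (480x640x3 uint8, blue, green, red); there is no depth.
- camera_params(name): a dict with "K" (3x3 intrinsics, pixels), "rvec" (rotation vector, rad) and "tvec" (3), from world to camera coordinates, as OpenCV has them; the wrist camera has in their place "tool_from_camera" (4x4, takes a point from camera to tool coordinates, whose origin is the TCP and whose axes are the flange's). Camera axes: x right, y down, z forward; pixel columns grow to the right and rows downward; lengths in m; the calibration is good to about 2 mm. A picture is of the moment at which its call begins: read the wrist's pose just before it. camera_params takes no time and is no camera call.
- bot.job_done(): hands the job in; it is judged then, once.
Trained networks look in the newest picture that a camera, given by its name, has taken for a name from the list of things; names that differ only in an ending like _2 or _b are one class to them, and where a whole thing is asked for, a point or a joint stands for the part that bears it (a point fixed in the world has none). Each returns a list of dicts, best first, with "p" (0 to 1); they miss things now and then, are a little off and sometimes report something else, mostly with a low value. They report only what shows in the picture. A call takes as long as a camera call.
- search_frame(camera, name): "extent" ([left, top, right, bottom] as shares, 0 to 1, of the picture: columns of its width, rows of its height, round what is visible of it).
- silhouettes(camera, name): "mask" (480x640 bool, what is visible of it) and "extent" ([left, top, right, bottom] as shares, 0 to 1, of the picture: columns of its width, rows of its height, round what is visible of it).
The state is a dict: "clock": time; "qpos": joint angles; "qd": joint speeds; "joint_efforts": joint torques, N m; "position": TCP position; "tool_rot": TCP orientation; "force": force on the tool from outside, world axes, zero at the start; "moment": the same for the moment, N m; "grip_width": finger opening in m; "finger_force": force on a finger pad.
Only numpy, scipy, OpenCV 4.12 (cv2) and the standard library are available. Lean on these libraries where they do the work, as an engineer would, in place of code of your own. Each camera call takes 0.05 s, during which the arm holds its last target. There are 200 camera calls.

## Working session

There is one attempt and no reset: what is moved stays moved. The work goes in short steps, Python scripts to look and compute and a shell command to move; the robot and the scene stay as the last step left them, time stands still between calls to the robot, and variables do not carry over. Pictures are saved under pics/ and viewed, at most 10 in all, crops included, and the job is handed in when it is done.

```bash
mkdir -p pics; ls
python3 - <<'E'
from workcell import status, grab_frame, camera_params, search_frame
import cv2, numpy as np
print(status.observe())
for c in ("side","top"):
    im=grab_frame(c); cv2.imwrite(f"pics/{c}0.png",im); print(c,camera_params(c))
    for n in ("feeder","winder","pawl","pawl_post","tin_front","tin_rear","winder_grip"):
        r=search_frame(c,n); print(n,[(round(d["p"],2),(np.array(d["extent"])*[640,480,640,480]).round(0).tolist()) for d in r[:2]])
E
```

```text
pics
{'clock': 0.0, 'qpos': array([-1.31421491,  0.522017  , -0.03632441,  1.5999787 ,  0.02118518,
        1.02112443, -0.11281906]), 'qd': array([-0.00063152, -0.00245655,  0.00043374,  0.00132482,  0.00158315,
       -0.0002161 , -0.0008618 ]), 'joint_efforts': array([ 1.16018135e-03, -9.27121854e+01,  1.98055409e+00, -3.69935453e+01,
        1.78141793e-02,  8.33725906e-03, -6.36246887e-05]), 'position': array([0.20055079, 0.59160724, 0.2387344 ]), 'tool_rot': array([-3.14045181e+00,  7.09502424e-05,  2.81477137e+00]), 'force': array([ 0.14356374, -0.10004051,  0.19118327]), 'moment': array([-0.03166415, -0.05003289,  0.01144682]), 'finger_force': 0.0, 'grip_width': 0.08570056651062616}
side {'K': array([[516.8439219 ,   0.        , 317.26834784],
       [  0.        , 516.8439219 , 236.69588516],
       [  0.        ,   0.        ,   1.        ]]), 'rvec': array([ 2.08847785, -0.83474882,  0.40942336]), 'tvec': array([-0.37793855,  0.30150954,  0.92122083])}
feeder [(0.55, [284.0, 184.0, 421.0, 306.0])]
winder [(0.76, [301.0, 234.0, 333.0, 268.0])]
pawl [(0.48, [321.0, 212.0, 33
[... 234 characters left out ...]
20.0, 209.0])]
top {'K': array([[554.15050657,   0.        , 316.83330004],
       [  0.        , 554.15050657, 242.93911035],
       [  0.        ,   0.        ,   1.        ]]), 'rvec': array([ 2.18780479, -2.16737922,  0.08748949]), 'tvec': array([-0.005154  ,  0.49953045,  1.25357788])}
feeder [(0.68, [265.0, 134.0, 395.0, 260.0])]
winder [(0.59, [301.0, 217.0, 336.0, 254.0])]
pawl [(0.62, [294.0, 196.0, 321.0, 218.0]), (0.15, [293.0, 190.0, 341.0, 244.0])]
pawl_post [(0.54, [111.0, 214.0, 171.0, 276.0]), (0.26, [459.0, 209.0, 516.0, 270.0])]
tin_front [(0.64, [321.0, 144.0, 355.0, 189.0])]
tin_rear [(0.64, [292.0, 140.0, 325.0, 177.0])]
winder_grip [(0.56, [302.0, 215.0, 335.0, 253.0])]
```

Run:
```python
import cv2,numpy as np
a=cv2.imread("pics/top0.png")[110:290,220:460]; b=cv2.imread("pics/side0.png")[150:330,220:460]
cv2.imwrite("pics/c0.png",np.vstack([cv2.resize(x,(400*1,300)) for x in (a,b)]))
cv2.imwrite("pics/c1.png",cv2.resize(np.hstack([a,b])[:, :],(800,300),interpolation=cv2.INTER_CUBIC))
cv2.imwrite("pics/c2.png",cv2.resize(a,(800,600),interpolation=cv2.INTER_CUBIC))
```

```text
(no output)
```

View pics/c2.png

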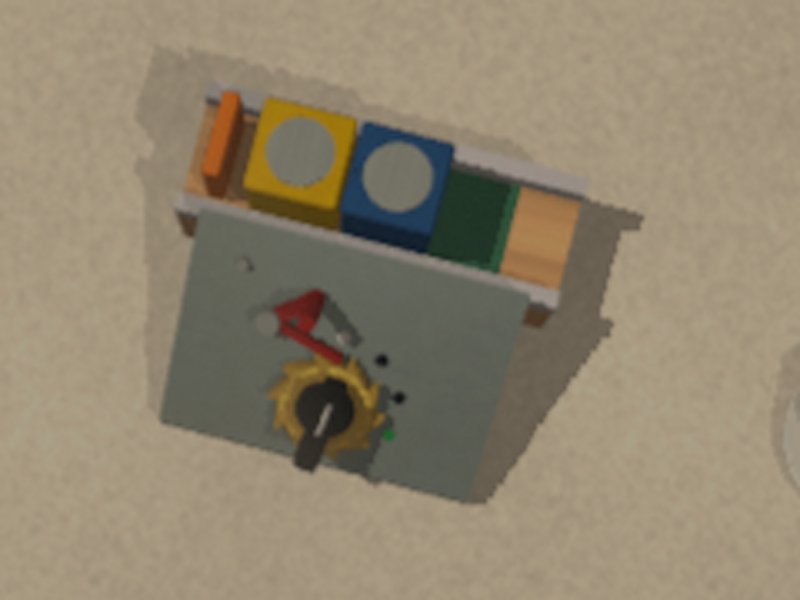

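View pics/side0.png

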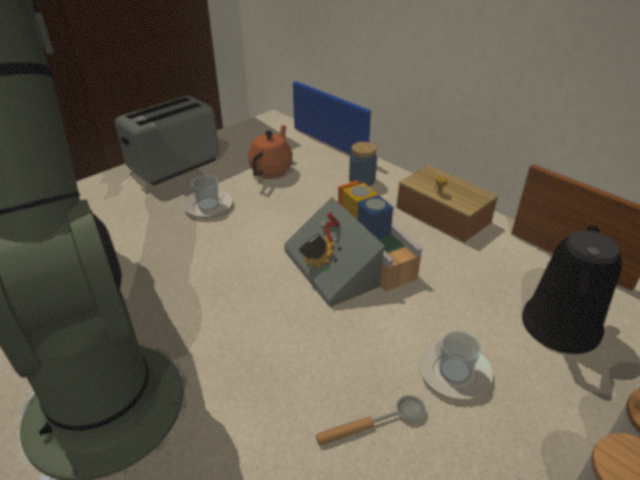

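The crops show the feeder roughly square to the robot. In the top crop (3.33x), the dots are at (382,360), (399,398) and (389,434), the pivot is at (267,322), and the front edge runs from (160,420) to (475,502). I'll fit the feeder pose to these and check it against the side view.

```bash
cat > h.py <<'E'
import numpy as np, cv2, json
from scipy.spatial.transform import Rotation as R
from scipy.optimize import least_squares
from workcell import status, grab_frame, camera_params, search_frame, silhouettes
a=np.radians(35); AX=np.array([-.060,0,.054])
U=np.array([0,-1,0.]); V=np.array([np.cos(a),0,np.sin(a)]); N=np.array([-np.sin(a),0,np.cos(a)])
def f(u,v,n): return AX+u*U+v*V+n*N          # face coords (m) -> feeder
def dot(d): d=np.radians(d); return f(.048*np.sin(d),.048*np.cos(d),0)
def world(p,s): # s = x,y,yaw
    return R.from_euler('z',s[2]).apply(p)+[s[0],s[1],0]
def proj(P,cam,st=None):
    c=camera_params(cam); P=np.atleast_2d(P)
    if cam=="wrist":
        T=np.eye(4);T[:3,:3]=R.from_euler('xyz',st["tool_rot"]).as_matrix();T[:3,3]=st["position"]
        M=np.linalg.inv(T@c["tool_from_camera"]); rv=cv2.Rodrigues(M[:3,:3])[0]; tv=M[:3,3]
    else: rv,tv=c["rvec"],c["tvec"]
    return cv2.projectPoints(P,rv,tv,c["K"],None)[0][:,0]
def pose():
    return np.array(json.load(open("pose.json")))
def rows(target,yaw,st=None):
    "shift in tool units and twist units from the present pose to world TCP target, yaw (mod pi)"
    st=st or status.observe(); Rm=R.from_euler('xyz',st["tool_rot"])
    d=Rm.inv().apply(target-st["position"])/.060
    tw=-(yaw-st["tool_rot"][2]); tw=(tw+np.pi/2)%np.pi-np.pi/2
    return np.round([*d,np.degrees(tw)/8],2), st
E
python3 - <<'E'
from h import *
pix=np.array([[382,360],[399,398],[389,434],[267,322],[317,461]])/3.3333+[220,110]
P=np.array([dot(36),dot(72),dot(108),f(-.050,.052,.020),[-.101,0,.025]])
best=None
for y0 in np.arange(0,6.3,.5):
    r=least_squares(lambda s:(proj(world(P,s),"top")-pix).ravel(),[.6,0,y0])
    if best is None or r.cost<best.cost: best=r
s=best.x; print(s,best.cost,best.fun.round(1)); json.dump(list(s),open("pose.json","w"))
im=cv2.imread("pics/side0.png"); Q=world(np.vstack([P,f(0,0,.043),f(-.023,.074,.04)]),s)
print(proj(Q,"side").round(0)); print(Q.round(3))
E
```

```text
[ 0.58533618 -0.01975858 -0.2543505 ] 1.0342130290081468 [ 0.3 -0.2  0.3 -0.3  0.2  0.   0.2  0.8 -1.  -0.3]
[[339. 249.]
 [336. 261.]
 [326. 271.]
 [322. 223.]
 [305. 270.]
 [311. 246.]
 [330. 218.]]
[[ 0.551 -0.04   0.076]
 [ 0.528 -0.052  0.063]
 [ 0.504 -0.046  0.045]
 [ 0.57   0.036  0.1  ]
 [ 0.488  0.006  0.025]
 [ 0.503  0.002  0.089]
 [ 0.57   0.008  0.129]]
```

```bash
cat >> h.py <<'E'
def phi(th): return np.arctan2(.819*np.sin(th),np.cos(th))
def tgt(u,v,n,th,back=.011): # world TCP so that the point `back` behind TCP (up) is at face (u,v,n)
    s=pose(); return world(f(u,v,n),s)-[0,0,back], s[2]-phi(th)
E
python3 - <<'E'
from h import *
s=pose(); print(rows(np.append(world(f(0,0,.05),s)[:2],.27), s[2]-phi(.3)))
print(camera_params("wrist"))
E
```

```text
(array([-7.87, -7.7 , -0.51,  1.26]), {'clock': 0.8, 'qpos': array([-1.31415798,  0.52137231, -0.03633259,  1.59951335,  0.02122801,
        1.0211168 , -0.11286279]), 'qd': array([ 9.14636065e-05, -9.62876645e-04,  1.06073616e-03, -1.94538949e-03,
        2.50631205e-04,  8.64062596e-04,  7.99203467e-04]), 'joint_efforts': array([-1.41319269e-04, -9.26777744e+01,  1.97828919e+00, -3.70254028e+01,
        1.80616759e-02,  1.71059834e-03,  1.98859254e-05]), 'position': array([0.20066418, 0.59189199, 0.2393029 ]), 'tool_rot': array([-3.14156919e+00,  9.81772869e-06,  2.81469173e+00]), 'force': array([-0.0750838 , -0.25264591, -0.02272747]), 'moment': array([-0.00041686, -0.00126658,  0.05037586]), 'finger_force': 0.0, 'grip_width': 0.08543305382586346})
{'K': array([[412.56406465,   0.        , 323.01513807],
       [  0.        , 412.56406465, 241.28773191],
       [  0.        ,   0.        ,   1.        ]]), 'tool_from_camera': array([[ 2.49382961e-04, -9.51669965e-01, -3.07122477e-01,
         7.74228661e-02],
       [ 9.99999483e-01,  5.39963306e-04, -8.61167930e-04,
         5.91381886e-04],
       [ 9.85382521e-04, -3.07122104e-01,  9.51669608e-01,
        -1.34403250e-01],
       [ 0.00000000e+00,  0.00000000e+00,  0.00000000e+00,
         1.00000000e+00]])}
```

```bash
python3 -m creep '[[-0.7,-0.7,-0.1,0.2,0.3],[-1.4,-1.4,-0.2,0.4,0.3],[-2.1,-2.1,-0.3,0.6,0.3],[-2.8,-2.8,-0.4,0.8,0.3],[-3.5,-3.5,-0.5,1.0,0.3]]' && python3 -m creep '[[-0.7,-0.7,0,0.1,0.3],[-1.4,-1.4,0,0.2,0.3],[-2.1,-2.1,0,0.26,0.3],[-2.8,-2.7,0,0.26,0.3],[-3.4,-3.3,0,0.26,0.3]]'
python3 - <<'E'
from h import *
s=pose(); print(rows(np.append(world(f(0,0,.05),s)[:2],.27), s[2]-phi(.3))[0],status.observe()["qpos"])
E
```

```text
clock: 1.42
position: [0.3328, 0.3238, 0.2697]
tool_rot: [3.141, 0.0, 2.674]
force: [1.0, 0.7, 0.2]
grip_width: 0.0255
finger_force: 0.0
clock: 2.05
position: [0.4259, 0.0552, 0.2696]
tool_rot: [3.141, 0.001, 2.639]
force: [1.3, 0.6, -0.4]
grip_width: 0.0252
finger_force: 0.0
[-1.5  -0.18 -0.01 -0.  ] [-0.50972857  0.1698506   0.277631    2.05822259 -0.05837819  0.91973055
  0.86719793]
```

```bash
python3 -m creep '[[-0.8,-0.1,0,0,0.3],[-1.5,-0.18,0,0,0.3],[-1.5,-0.18,0,0,0.3]]'
python3 - <<'E'
from h import *
st=status.observe(); im=grab_frame("wrist"); print(st["position"],st["tool_rot"],st["qpos"])
s=pose()
P=np.array([dot(0),dot(36),dot(72),dot(108),f(-.05,.052,.02),f(0,0,.054),f(-.023,.074,.048)])
q=proj(world(P,s),"wrist",st); print(q.round(0))
cv2.imwrite("pics/w0.png",im); np.save("w0.npy",np.r_[st["position"],st["tool_rot"]])
for n in ("winder_grip","pawl_post"):
    for d in search_frame("wrist",n)[:1]: print(n,d["p"],(np.array(d["extent"])*[640,480,640,480]).round())
E
```

```text
clock: 2.42
position: [0.5004, 0.0023, 0.2691]
tool_rot: [-3.141, 0.001, 2.636]
force: [-0.2, -0.1, -0.8]
grip_width: 0.0257
finger_force: 0.0
[0.50040087 0.00225959 0.26905387] [-3.14085278e+00  8.20962399e-04  2.63585115e+00] [-0.37916275  0.29898376  0.32079256  1.89949463 -0.11229644  0.96022281
  1.05789078]
[[342. 284.]
 [308. 282.]
 [284. 260.]
 [278. 229.]
 [402. 270.]
 [321. 211.]
 [375. 300.]]
winder_grip 0.98 [290. 183. 379. 276.]
pawl_post 0.9 [343. 265. 417. 313.]
```

View pics/w0.png

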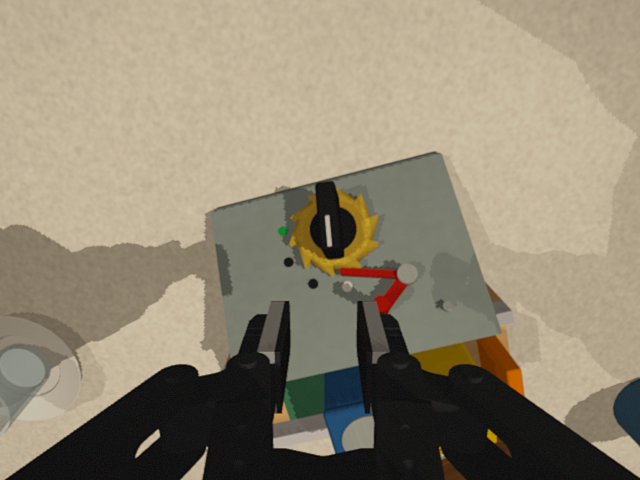

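```bash
cat >> h.py <<'E'
def ray_face(px,st,s,n): # wrist pixels -> (u,v) on plane n
    r=least_squares(lambda x:(proj(world(np.array([f(*p,n) for p in x.reshape(-1,2)]),s),"wrist",st)-px).ravel(),np.zeros(2*len(px)))
    return r.x.reshape(-1,2)
E
python3 - <<'E'
from h import *
w=np.load("w0.npy"); st=dict(position=w[:3],tool_rot=w[3:])
P=np.array([dot(0),dot(36),dot(72),dot(108),f(-.05,.052,.02)])
px=np.array([[347,286],[313,284],[289,262],[283,231],[407,272.]])
tp=np.array([[382,360],[399,398],[389,434],[267,322],[317,461]])/3.3333+[220,110]
PT=np.array([dot(36),dot(72),dot(108),f(-.050,.052,.020),[-.101,0,.025]])
g=lambda s:(proj(world(P,s),"wrist",st)-px).ravel()
r=least_squares(g,pose()); print(r.x,r.fun.round(1), pose())
def g4(q): return np.r_[(proj(world(P,q)+[0,0,q[3]],"wrist",st)-px).ravel()]
print("free z",least_squares(g4,[*pose(),0]).x)
s=r.x; json.dump(list(s),open("pose.json","w"))
l=ray_face(np.array([[327,215],[331,246.]]),st,s,.054); print(l, "theta",np.arctan2(*(l[1]-l[0])))
print(world(f(0,0,.043),s),world(f(-.023,.074,.04),s))
# ray heights: pawl post tip
for th in (.1,.2,.3):
  print(rows(*tgt(0,0,.05,th))[0])
E
```

```text
[ 0.58897461 -0.01680308 -0.24901122] [ 0.2  0.2  0.  -0.4 -0.4  0.1 -0.4  0.   0.5  0.1] [ 0.58533618 -0.01975858 -0.2543505 ]
free z [ 0.58967352 -0.01716998 -0.2497819  -0.00197778]
[[5.66693559e-06 1.46794258e-03]
 [2.27582924e-03 2.60959347e-02]] theta 0.09191838151059327
[0.50692214 0.00406196 0.08922354] [0.57300566 0.01098962 0.12921074]
[-0.07  0.04  3.09 -1.23]
[-0.07  0.04  3.09 -0.64]
[-0.07  0.04  3.09 -0.04]
```

```bash
cat >> h.py <<'E'
def knob_tgt(th,up=0):
    s=pose(); return world(AX+[-.024,0,.0426+up],s)-[0,0,.011], s[2]-phi(th)
def show(): 
    st=status.observe(); s=pose(); p=s[2]-st["tool_rot"][2]; p=(p+.6)%np.pi-.6
    print("phi",round(p,3),"theta~",round(np.arctan2(np.sin(p)/.819,np.cos(p)),3),"grip",st["grip_width"].round(4),st["finger_force"],"F",st["force"].round(1),"M",st["moment"].round(2),"t",st["clock"],"q7",st["qpos"][6].round(2)); return st
E
python3 - <<'E'
from h import *
print(rows(*knob_tgt(.09))[0])
E
```

```text
[-0.14  0.06  3.06 -1.29]
```

```bash
python3 -m creep '[[-0.14,0.06,0.8,-1.29,0.42],[-0.14,0.06,1.6,-1.29,0.42],[-0.14,0.06,2.1,-1.29,0.42],[-0.14,0.06,2.1,-1.29,0.42]]' 20
python3 - <<'E'
from h import *
print(rows(*knob_tgt(.09))[0])
st=status.observe(); im=grab_frame("wrist"); np.save("w1.npy",np.r_[st["position"],st["tool_rot"]])
s=pose();print(proj(world(np.array([dot(0),dot(36),dot(72),dot(108),f(0,0,.054),f(-.05,.052,.02)]),s),"wrist",st).round(0).tolist())
cv2.imwrite("pics/w1.png",im)
E
```

```text
clock: 3.08
position: [0.5066, 0.0039, 0.1422]
tool_rot: [-3.14, -0.003, 2.82]
force: [0.3, 0.1, 0.8]
grip_width: 0.0361
finger_force: 0.0
[-0.02  0.01  0.94  0.01]
[[331.0, 376.0], [280.0, 362.0], [249.0, 321.0], [249.0, 271.0], [322.0, 270.0], [430.0, 379.0]]
```

View pics/w1.png

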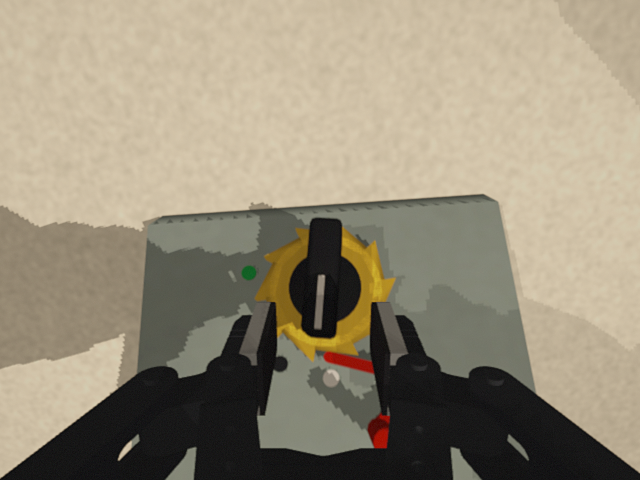

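The dots sit within about 2 px of the prediction, and the bar is centred between the fingers. Next I descend and close.

```bash
python3 -m creep '[[0,0,0.5,0,0.42],[-0.02,0.01,0.94,0,0.42],[-0.02,0.01,0.94,0,0.42]]' 20 && python3 -m creep '[[0,0,0,0,0.05],[0,0,0,0,0.05],[0,0,0,0,0.05]]' 30
python3 - <<'E'
from h import *
show()
E
```

```text
clock: 3.5
position: [0.5092, 0.0038, 0.0874]
tool_rot: [-3.142, -0.001, 2.819]
force: [-0.5, -0.9, 0.6]
grip_width: 0.0359
finger_force: 0.0
clock: 3.88
position: [0.5099, 0.0028, 0.0888]
tool_rot: [3.141, 0.002, 2.819]
force: [-2.4, -5.4, 5.9]
grip_width: 0.0159
finger_force: 32.6Traceback (most recent call last):
  File "<stdin>", line 2, in <module>
  File "h.py", line 36, in show
    print("phi",round(p,3),"theta~",round(np.arctan2(np.sin(p)/.819,np.cos(p)),3),"grip",st["grip_width"].round(4),st["finger_force"],"F",st["force"].round(1),"M",st["moment"].round(2),"t",st["clock"],"q7",st["qpos"][6].round(2)); return st
                                                                                         ^^^^^^^^^^^^^^^^^^^^^^
AttributeError: 'float' object has no attribute 'round'
```

```bash
sed -i 's/st\["grip_width"\].round(4)/round(float(st["grip_width"]),4)/' h.py; python3 -m creep '[[0,0,0,0.5,0.05],[0,0,0,1.0,0.05],[0,0,0,1.5,0.05],[0,0,0,2.0,0.05],[0,0,0,2.4,0.05]]' 30
python3 - <<'E'
from h import *
show()
E
```

```text
clock: 4.5
position: [0.5097, 0.0026, 0.0891]
tool_rot: [3.141, 0.002, 2.483]
force: [-8.7, -10.4, 14.6]
grip_width: 0.0158
finger_force: 121.2
phi 0.41 theta~ 0.488 grip 0.0158 121.2329457141459 F [ -8.7 -10.4  14.6] M [0.06 0.63 2.01] t 4.5 q7 1.08
```

```bash
python3 -m creep '[[0,0,0,0,0.24],[0,0,0,0,0.24]]' 20
python3 - <<'E'
from h import *
st=show(); im=grab_frame("wrist");cv2.imwrite("pics/w2.png",im); np.save("w2.npy",np.r_[st["position"],st["tool_rot"]])
E
```

```text
clock: 4.75
position: [0.5089, 0.0027, 0.0886]
tool_rot: [-3.141, 0.0, 2.483]
force: [-7.5, -6.8, 10.4]
grip_width: 0.0204
finger_force: 8.9
phi 0.409 theta~ 0.487 grip 0.0204 8.931018127477728 F [-7.5 -6.8 10.4] M [-1.36  1.84  0.12] t 4.75 q7 1.08
```

View pics/w2.png

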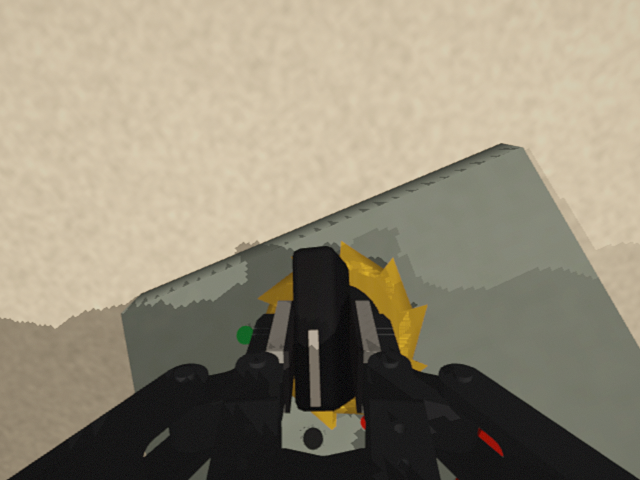

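```bash
python3 -m creep '[[0,0,0,0.4,0.25],[0,0,0,0.8,0.26],[0,0,0,1.2,0.27],[0,0,0,1.4,0.27],[0,0,0,1.4,0.27]]' 20
python3 - <<'E'
from h import *
st=show(); im=grab_frame("wrist");cv2.imwrite("pics/w3.png",im); np.save("w3.npy",np.r_[st["position"],st["tool_rot"]])
# white line: bright pixels near centre
m=(im.min(2)>120).astype(np.uint8); m[:,:285]=0;m[:,350:]=0;m[:300]=0;m[440:]=0
n,l,S,c=cv2.connectedComponentsWithStats(m)
for i in range(1,n):
    if S[i,4]>60: print(S[i],cv2.minAreaRect(np.argwhere(l==i)[:,::-1].astype(np.float32)))
E
```

```text
clock: 5.42
position: [0.5093, 0.0022, 0.0884]
tool_rot: [3.142, 0.001, 2.287]
force: [-3.6, -10.9, 0.8]
grip_width: 0.0231
finger_force: 8.9
phi 0.606 theta~ 0.702 grip 0.0231 8.929648522753268 F [ -3.6 -10.9   0.8] M [-2.11  0.79  0.22] t 5.425 q7 0.94
[304 331  10  28 231] ((308.5, 344.5), (27.0, 9.0), 90.0)
[292 412  43  21 231] ((311.7752685546875, 420.4174499511719), (17.71978759765625, 41.66544723510742), 73.3007583618164)
```

```bash
cat >> h.py <<'E'
def theta(tag):
    st=show(); s=pose(); im=grab_frame("wrist"); cv2.imwrite(f"pics/{tag}.png",im)
    m=(im.min(2)>105).astype(np.uint8); n,l,S,c=cv2.connectedComponentsWithStats(m)
    p0=proj(world(f(0,0,.054),s),"wrist",st)[0]; out=[]
    for i in range(1,n):
        (cx,cy),(w,h),_=cv2.minAreaRect(np.argwhere(l==i)[:,::-1].astype(np.float32))
        if 50<S[i,4]<1500 and max(w,h)>2.2*min(w,h) and np.hypot(cx-p0[0],cy-p0[1])<75:
            q=np.argwhere(l==i)[:,::-1].astype(float); vx,vy,x,y=cv2.fitLine(q.astype(np.float32),2,0,.01,.01).ravel()
            uv=ray_face(np.array([[x-12*vx,y-12*vy],[x+12*vx,y+12*vy]]),st,s,.054); d=uv[1]-uv[0]; d*=np.sign(d@uv.mean(0))
            out.append((S[i].tolist(),uv.mean(0).round(4).tolist(),"th_dir",round(np.arctan2(*d),3),"th_pos",round(np.arctan2(*uv.mean(0)),3)))
    print("p0",p0.round(),*out,sep="\n")
E
python3 -m creep '[[0,0,0,0,0.27],[0,0,0,0,0.27],[0,0,0,0,0.27],[0,0,0,0,0.27]]' 20
python3 - <<'E'
from h import *
theta("w4")
for d in silhouettes("top","pawl")[:0]: pass
E
```

```text
clock: 5.98
position: [0.5093, 0.0022, 0.0884]
tool_rot: [3.141, 0.001, 2.287]
force: [-4.3, -10.5, 1.0]
grip_width: 0.0229
finger_force: 8.8
phi 0.605 theta~ 0.701 grip 0.0229 8.834512327448465 F [ -4.3 -10.5   1. ] M [-2.06  0.77  0.25] t 5.975 q7 0.94
p0
[308. 324.]
([304, 331, 11, 28, 248], [0.0029, 0.0058], 'th_dir', np.float64(0.484), 'th_pos', np.float64(0.459))
```

View pics/w4.png

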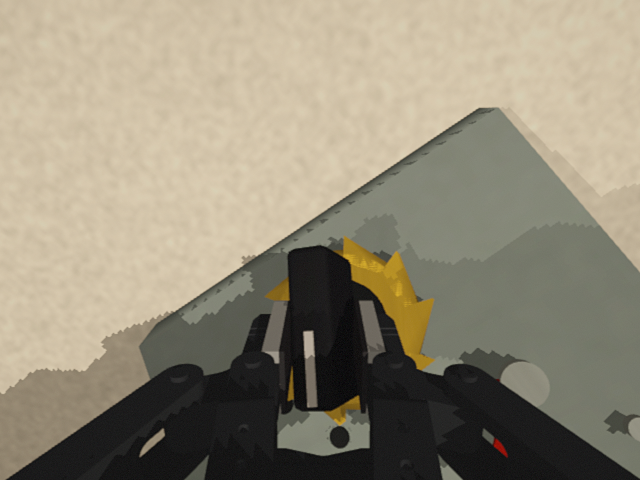

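```bash
cat >> h.py <<'E'
def wline(px,tag,st=None): # endpoints of white line -> theta
    s=pose(); uv=ray_face(np.array(px,float),st,s,.054); d=uv[1]-uv[0]; print(uv.round(4).tolist(),"theta",np.arctan2(*d), "far-pt", np.arctan2(*uv[1]))
E
python3 - <<'E'
from h import *
st=status.observe(); wline([[308,331],[311.5,405]],"",st)
w=np.load("w2.npy"); wline([[313.5,331],[315.5,405]],"",dict(position=w[:3],tool_rot=w[3:]))
# grip contour: predicted bar corners for several theta
s=pose()
for t in (.55,.6,.65,.7):
    c=[f(r*np.sin(t)+k*np.cos(t),r*np.cos(t)-k*np.sin(t),.054) for r,k in ((-.028,-.008),(-.028,.008),(.028,.008),(.028,-.008))]
    print(t,proj(world(np.array(c),s),"wrist",st).round(0).tolist(),proj(world(np.array([f(.0*np.sin(t),0,.054),f(.026*np.sin(t),.026*np.cos(t),.054)]),s),"wrist",st).round(0).tolist())
im=grab_frame("side"); cv2.imwrite("pics/s1.png",cv2.resize(im[190:290,270:400],(780,600),interpolation=cv2.INTER_CUBIC))
E
```

```text
[[0.001, 0.0021], [0.0114, 0.0233]] theta 0.4551100849367606 far-pt 0.45399434639614855
[[0.0004, 0.0025], [0.0074, 0.0248]] theta 0.3061758582921427 far-pt 0.2916422881010152
0.55 [[332.0, 242.0], [290.0, 244.0], [282.0, 409.0], [327.0, 414.0]] [[308.0, 324.0], [304.0, 405.0]]
0.6 [[336.0, 243.0], [294.0, 243.0], [278.0, 407.0], [323.0, 415.0]] [[308.0, 324.0], [301.0, 405.0]]
0.65 [[340.0, 245.0], [297.0, 242.0], [274.0, 405.0], [319.0, 415.0]] [[308.0, 324.0], [297.0, 404.0]]
0.7 [[344.0, 246.0], [301.0, 241.0], [271.0, 403.0], [315.0, 416.0]] [[308.0, 324.0], [293.0, 403.0]]
```

```bash
sed -i 's/^def phi.*/def phi(th): return np.arctan2(np.sin(th),.819*np.cos(th))/; s/np.arctan2(np.sin(p)\/.819,np.cos(p))/np.arctan2(.819*np.sin(p),np.cos(p))/' h.py
cat >> h.py <<'E'
def look(tag): # crop round the knob, with white-line fit from a low threshold in the bar region
    st=show(); s=pose(); im=grab_frame("wrist"); cv2.imwrite(f"pics/{tag}.png",im)
    p0=proj(world(f(0,0,.054),s),"wrist",st)[0]; b=[]
    for y in range(int(p0[1])+10,int(p0[1])+78):
        x0=int(p0[0])-45; r=im[y,x0:x0+90].min(1).astype(float); k=r>75
        x=np.flatnonzero(k); runs=np.split(x,np.flatnonzero(np.diff(x)>1)+1)
        for q in runs:
            if 5<=len(q)<=13 and q[0]>3 and q[-1]<86 and r[q[0]-3]<45 and r[q[-1]+3]<45: b.append((x0+q.mean(),y))
    b=np.array(b); print("p0",p0.round(),"rows",len(b))
    if len(b)>10:
        med=np.polyfit(b[:,1],b[:,0],1); 
        for _ in range(4):
            e=abs(np.polyval(med,b[:,1])-b[:,0]); med=np.polyfit(b[e<=max(2,np.median(e)),1],b[e<=max(2,np.median(e)),0],1)
        ys=np.array([p0[1]+10,p0[1]+75]); wline(np.c_[np.polyval(med,ys),ys],"",st)
E
python3 -m creep '[[0,0,0,0.5,0.27],[0,0,0,1.0,0.27],[0,0,0,1.4,0.27],[0,0,0,1.75,0.27],[0,0,0,1.75,0.27]]' 20
python3 - <<'E'
from h import *
look("w5")
E
```

```text
clock: 6.75
position: [0.5085, 0.0023, 0.0885]
tool_rot: [-3.141, -0.0, 2.043]
force: [-12.3, -10.9, 10.6]
grip_width: 0.0232
finger_force: 37.8
phi 0.85 theta~ 0.75 grip 0.0232 37.83399862877559 F [-12.3 -10.9  10.6] M [-1.82  1.86  0.49] t 6.75 q7 0.77
p0 [304. 329.] rows 78
[[0.0022, 0.0025], [0.0161, 0.0185]] theta 0.7166255178310972 far-pt 0.7156188591516969
```

```bash
python3 -m creep '[[0,0,0,0,0.28],[0,0,0,0,0.28],[0,0,0,0,0.28],[0,0,0,0,0.28],[0,0,0,0,0.28]]' 20 && python3 -m creep '[[0,0,0,0,0.29],[0,0,0,0.6,0.29],[0,0,0,1.2,0.3],[0,0,0,1.8,0.31],[0,0,0,2.3,0.32]]' 20
python3 - <<'E'
from h import *
look("w6")
E
```

```text
clock: 7.42
position: [0.5084, 0.0024, 0.0884]
tool_rot: [-3.141, -0.0, 2.043]
force: [-11.4, -9.4, 9.4]
grip_width: 0.0239
finger_force: 24.5
clock: 8.05
position: [0.5081, 0.0033, 0.0881]
tool_rot: [-3.14, -0.001, 1.72]
force: [-11.8, -3.7, 2.4]
grip_width: 0.0273
finger_force: 10.9
phi 1.172 theta~ 1.096 grip 0.0273 10.878654489351902 F [-11.8  -3.7   2.4] M [-0.68  2.29  0.24] t 8.05 q7 0.53
p0 [299. 339.] rows 101
[[0.0029, 0.0018], [0.0222, 0.0133]] theta 1.031860092543567 far-pt 1.0312419695448802
```

```bash
python3 -m creep '[[0,0,0,0.6,0.32],[0,0,0,1.2,0.33],[0,0,0,1.7,0.33],[0,0,0,1.95,0.33],[0,0,0,1.95,0.33]]' 20
python3 - <<'E'
from h import *
look("w7")
E
python3 -m creep '[[0,0,0,0,0.33],[0,0,0,0,0.33],[0,0,0,0,0.33],[0,0,0,0,0.33]]' 20 | head -1
```

```text
clock: 8.72
position: [0.5081, 0.004, 0.088]
tool_rot: [-3.139, -0.002, 1.45]
force: [-9.9, -1.4, 2.6]
grip_width: 0.0281
finger_force: 8.5
phi 1.442 theta~ 1.414 grip 0.0281 8.453067741174891 F [-9.9 -1.4  2.6] M [-0.24  2.23  0.11] t 8.725 q7 0.34
p0 [298. 346.] rows 86
[[0.0036, 0.0008], [0.0281, 0.0061]] theta 1.3616111917703577 far-pt 1.3587161428091337
clock: 9.28
```

```bash
python3 -m creep '[[0,0,0,0.6,0.33],[0,0,0,1.2,0.33],[0,0,0,1.8,0.33],[0,0,0,2.4,0.33],[0,0,0,2.9,0.33]]' 20
python3 - <<'E'
from h import *
look("w8")
E
```

```text
clock: 9.9
position: [0.508, 0.0043, 0.0881]
tool_rot: [-3.138, -0.001, 1.044]
force: [-13.6, -0.0, 8.5]
grip_width: 0.0285
finger_force: 7.8
phi 1.849 theta~ 1.906 grip 0.0285 7.820320530154277 F [-13.6  -0.    8.5] M [0.05 2.74 0.25] t 9.9 q7 0.04
p0 [300. 356.] rows 63
[[0.0054, -0.0067], [0.0333, 0.0002]] theta 1.3266086751818076 far-pt 1.564276674710456
```

```bash
python3 -m creep '[[0,0,0,0.5,0.33],[0,0,0,0.8,0.33],[0,0,0,0.8,0.33]]' 20
python3 - <<'E'
from h import *
look("w9"); s=pose(); st=status.observe()
for t in (1.75,1.85,1.95,2.05):
    c=[f(r*np.sin(t)+k*np.cos(t),r*np.cos(t)-k*np.sin(t),.054) for r,k in ((-.028,-.008),(-.028,.008),(.0,0),(.026,0))]
    print(t,proj(world(np.array(c),s),"wrist",st).round(0).tolist())
E
```

```text
clock: 10.32
position: [0.5081, 0.0045, 0.088]
tool_rot: [-3.138, -0.001, 0.934]
force: [-11.5, 1.2, 4.9]
grip_width: 0.0285
finger_force: 6.0
phi 1.959 theta~ 2.033 grip 0.0285 5.978712241085304 F [-11.5   1.2   4.9] M [0.36 2.45 0.21] t 10.325 q7 -0.05
p0 [301. 358.] rows 50
[[0.0045, -0.0014], [0.038, -0.0129]] theta 1.9015107640770332 far-pt 1.8976834478136584
1.75 [[298.0, 294.0], [261.0, 288.0], [301.0, 358.0], [319.0, 413.0]]
1.85 [[306.0, 297.0], [266.0, 287.0], [301.0, 358.0], [313.0, 410.0]]
1.95 [[314.0, 302.0], [273.0, 287.0], [301.0, 358.0], [308.0, 408.0]]
2.05 [[321.0, 307.0], [279.0, 288.0], [301.0, 358.0], [302.0, 405.0]]
```

View pics/w9.png

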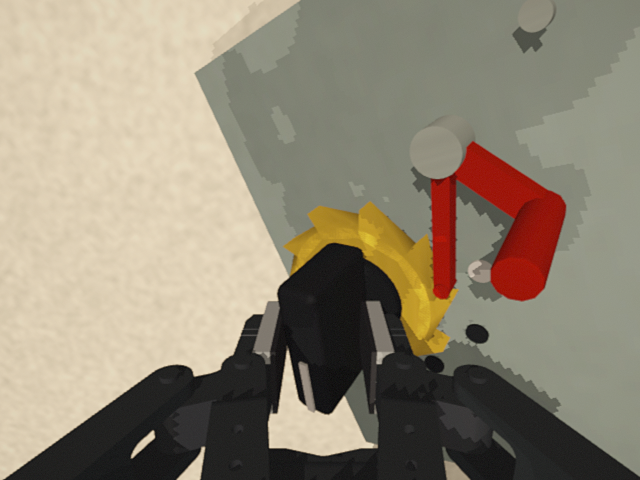

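The white line, from (302,363) to (313,410), puts θ at about 1.87. I'll turn a little further to be safely past the click.

```bash
python3 -m creep '[[0,0,0,0.4,0.33],[0,0,0,0.8,0.33],[0,0,0,0.8,0.33],[0,0,0,0.8,0.33],[0,0,0,0.8,0.33]]' 20
python3 - <<'E'
from h import *
look("w10"); s=pose()
im=grab_frame("top")
for n in ("tin_front","tin_rear"):
    d=silhouettes("top",n)[:1]
    for k in d: print(n,k["p"],(np.array(k["extent"])*[640,480,640,480]).round(1).tolist())
for y in (-.030,-.045,-.050,-.055):
    c=np.array([[.077+a_*.03,y+b_*.03,z] for z in (.07,.15) for a_ in (-1,1) for b_ in (-1,1)]); q=proj(world(c,s),"top"); print(y,q.min(0).round(1),q.max(0).round(1))
cv2.imwrite("pics/t1.png",cv2.resize(im[110:290,220:460],(800,600),interpolation=cv2.INTER_CUBIC))
E
```

```text
clock: 11.0
position: [0.5082, 0.0048, 0.088]
tool_rot: [-3.138, -0.001, 0.823]
force: [-10.5, 2.6, 4.4]
grip_width: 0.028
finger_force: 5.2
phi 2.069 theta~ 2.157 grip 0.028 5.216669322617236 F [-10.5   2.6   4.4] M [0.61 2.16 0.18] t 11.0 q7 -0.13
p0 [303. 361.] rows 38
[[0.0047, -0.002], [0.0399, -0.0179]] theta 1.9951046027388157 far-pt 1.993086195578877
tin_front 0.67 [338.5, 149.5, 371.0, 191.2]
tin_rear 0.57 [310.6, 146.6, 346.3, 184.6]
-0.03 [329.9 146.2] [365.7 187.7]
-0.045 [336.4 148. ] [372.6 189.4]
-0.05 [338.5 148.6] [374.9 190. ]
-0.055 [340.7 149.2] [377.2 190.6]
```

View pics/t1.png

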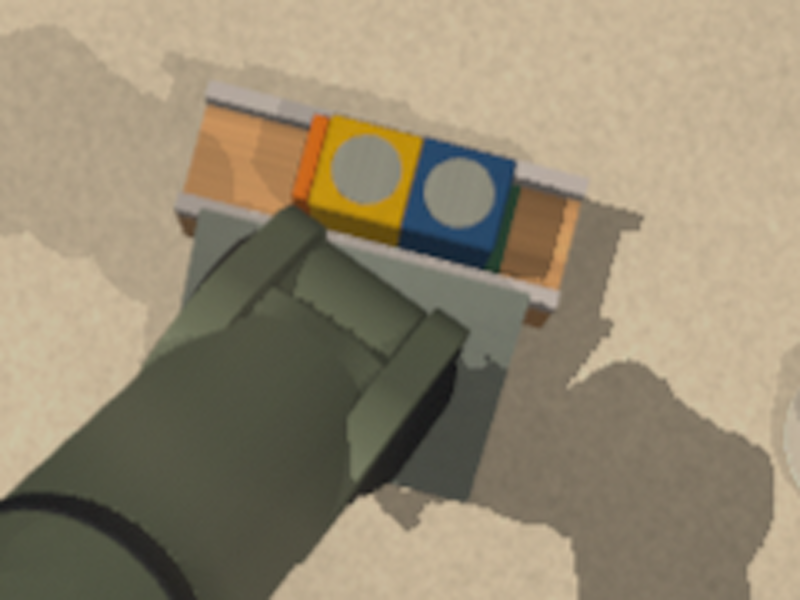

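θ is about 1.99 and the blue tin sits on the pad with the click paused. Next I hold briefly, release and lift.

```bash
cat >> h.py <<'E'
def pt(u,h,z,ph): # world TCP target at face-u, horizontal h from the axis, TCP height z; pad azimuth ph
    s=pose(); p=world(np.array([-.060+h,-u,0]),s); p[2]=z; return p,s[2]-ph
E
python3 -m creep '[[0,0,0,0,0.33],[0,0,0,0,0.36],[0,0,0,0,0.45],[0,0,0,0,0.45],[0,0,-0.5,0,0.45]]' 20 && python3 -m creep '[[0,0,-0.6,0,0.3],[0,0,-1.2,-0.3,0],[0,0,-1.2,-1.3,0],[0,0,-1.2,-2.4,0],[0,0,-1.2,-3.57,0]]' 20
python3 - <<'E'
from h import *
look("w11")
print(rows(*pt(.006,.046,.185,np.pi/2))[0], rows(*pt(.006,.046,.128,np.pi/2))[0], rows(*pt(-.048,.046,.128,np.pi/2))[0])
E
```

```text
clock: 11.82
position: [0.5089, 0.0034, 0.1165]
tool_rot: [-3.14, 0.001, 0.822]
force: [0.0, -0.4, 0.1]
grip_width: 0.0379
finger_force: 0.0
clock: 12.45
position: [0.5096, 0.0036, 0.1893]
tool_rot: [3.141, -0.0, 1.326]
force: [-0.4, -0.1, -0.7]
grip_width: -0.0002
finger_force: 0.0
phi 1.567 theta~ 1.566 grip -0.0002 0.0 F [-0.4 -0.1 -0.7] M [0.   0.03 0.  ] t 12.45 q7 0.13
p0 [305. 252.] rows 21
[[0.0068, -0.0027], [0.0571, -0.025]] theta 1.9874038358602355 far-pt 1.9832321905118204
[-0.12  1.13  0.07  0.09] [-0.12  1.13  1.02  0.09] [0.78 1.14 1.03 0.09]
```

```bash
python3 -m creep '[[-0.12,0.6,0,0,0],[-0.12,1.13,0,0,0],[-0.12,1.13,0.4,0,0],[-0.12,1.13,0.8,0,0],[-0.12,1.13,1.02,0,0]]' 20 && python3 -m creep '[[0.2,0,0,0,0],[0.4,0,0,0,0],[0.6,0,0,0,0],[0.8,0,0,0,0],[0.9,0,0,0,0]]' 20 && python3 -m creep '[[0,0,0,0,0],[0,0,0,0,0],[-0.3,0,0,0,0],[-0.3,0,-0.8,0,0],[-0.3,0,-1.3,0,0]]' 20
python3 - <<'E'
from h import *
st=show(); im=grab_frame("wrist"); cv2.imwrite("pics/w12.png",im); s=pose()
for nm,p in (("down",f(-.023,.074,.027)),("off",f(-.076,.076,.027))): print(nm,proj(world(p,s),"wrist",st).round())
for n in ("pawl_post","pawl"):
    for d in search_frame("wrist",n)[:2]: print(n,d["p"],(np.array(d["extent"])*[640,480,640,480]).round())
E
```

```text
clock: 13.12
position: [0.5731, -0.0204, 0.1268]
tool_rot: [-3.141, 0.0, 1.318]
force: [0.6, -0.0, 0.4]
grip_width: -0.0001
finger_force: 0.0
clock: 13.75
position: [0.5868, 0.0335, 0.1278]
tool_rot: [-3.142, -0.0, 1.322]
force: [-0.9, -0.3, 0.2]
grip_width: -0.0
finger_force: 0.0
clock: 14.38
position: [0.582, 0.0124, 0.2074]
tool_rot: [3.141, 0.0, 1.318]
force: [0.4, 0.7, -0.3]
grip_width: -0.0001
finger_force: 0.0
phi 1.574 theta~ 1.575 grip -0.0001 0.0 F [ 0.4  0.7 -0.3] M [ 0.06 -0.    0.04] t 14.375 q7 0.09
down [[319. 259.]]
off [[321. 166.]]
pawl_post 0.86 [293. 155. 392. 238.]
pawl 0.64 [289. 154. 389. 239.]
pawl 0.2 [192.  65. 563. 373.]
```

View pics/w12.png

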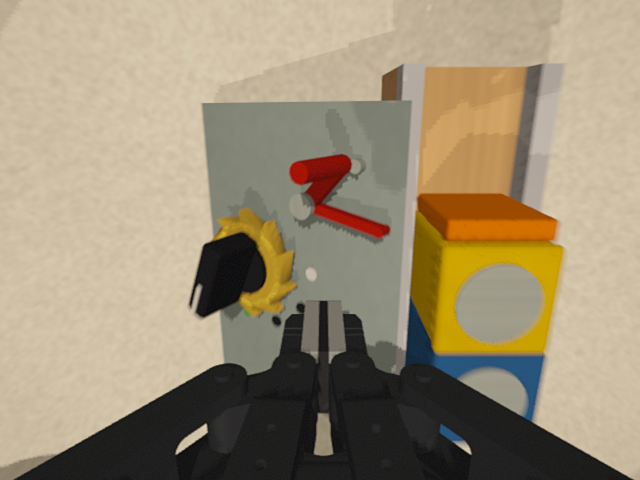

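Run:
```python
from h import *
print(rows(*pt(0,-.024,.150,phi(1.9))) [0], rows(*pt(0,-.024,.088,phi(1.98)))[0])
```

```text
[-0.46 -1.17  0.95  1.94] [-0.46 -1.17  1.98  2.43]
```

The pawl is off: the post top is at (302,172), resting against its stop peg at (357,165). Now I go back to the knob.

```bash
python3 -m creep '[[-0.25,-0.6,0,0.8,0.42],[-0.46,-1.17,0.2,1.6,0.42],[-0.46,-1.17,0.8,2.43,0.42],[-0.46,-1.17,1.4,2.43,0.42],[-0.46,-1.17,1.98,2.43,0.42]]' 20 && python3 -m creep '[[0,0,0,0,0.36],[0,0,0,0,0.34],[0,0,0,-0.4,0.33],[0,0,0,-0.9,0.33],[0,0,0,-1.4,0.33]]' 20
python3 - <<'E'
from h import *
look("w13")
E
```

```text
clock: 15.15
position: [0.5064, 0.0044, 0.085]
tool_rot: [-3.141, 0.001, 0.981]
force: [0.9, 0.5, 0.4]
grip_width: 0.036
finger_force: 0.0
clock: 15.78
position: [0.5076, 0.0032, 0.0868]
tool_rot: [3.14, 0.001, 1.177]
force: [3.6, -5.7, 3.8]
grip_width: 0.0288
finger_force: 9.4
phi 1.715 theta~ 1.747 grip 0.0288 9.414628660306334 F [ 3.6 -5.7  3.8] M [-1.25 -0.97 -0.09] t 15.775 q7 0.14
p0 [298. 352.] rows 71
[[0.0042, -0.0006], [0.0344, -0.0058]] theta 1.7412900177529704 far-pt 1.738907904927231
```

```bash
python3 -m creep '[[0,0,0,-0.7,0.33],[0,0,0,-1.4,0.33],[0,0,0,-2.1,0.32],[0,0,0,-2.8,0.31],[0,0,0,-3.5,0.31]]' 20 && python3 -m creep '[[0,0,0,-0.6,0.31],[0,0,0,-1.2,0.3],[0,0,0,-1.8,0.3],[0,0,0,-2.4,0.3],[0,0,0,-3.0,0.3]]' 20
python3 - <<'E'
from h import *
look("w14")
E
```

```text
clock: 16.45
position: [0.5074, 0.0042, 0.087]
tool_rot: [3.141, 0.0, 1.668]
force: [-1.0, 1.5, 13.7]
grip_width: 0.0266
finger_force: 18.9
clock: 17.08
position: [0.5066, 0.0044, 0.0866]
tool_rot: [-3.141, -0.0, 2.086]
force: [-2.8, -0.5, 4.7]
grip_width: 0.0256
finger_force: 4.6
phi 0.806 theta~ 0.707 grip 0.0256 4.648333792865742 F [-2.8 -0.5  4.7] M [-0.05  0.33 -0.07] t 17.075 q7 0.8
p0 [306. 338.] rows 79
[[0.0023, 0.0024], [0.0174, 0.0173]] theta 0.7889846205073388 far-pt 0.7879702249653269
```

```bash
python3 -m creep '[[0,0,0,-0.7,0.29],[0,0,0,-1.4,0.28],[0,0,0,-2.1,0.26],[0,0,0,-2.8,0.25],[0,0,0,-3.5,0.24]]' 20 && python3 -m creep '[[0,0,0,-0.5,0.23],[0,0,0,-1.0,0.22],[0,0,0,-1.5,0.22],[0,0,0,-1.8,0.22]]' 20
python3 - <<'E'
from h import *
look("w15")
E
```

```text
clock: 17.75
position: [0.506, 0.0041, 0.0863]
tool_rot: [-3.14, -0.002, 2.574]
force: [-4.6, -3.0, 2.2]
grip_width: 0.0205
finger_force: 2.1
clock: 18.25
position: [0.5062, 0.0042, 0.0863]
tool_rot: [-3.14, -0.002, 2.824]
force: [-3.2, -3.3, 0.6]
grip_width: 0.0188
finger_force: 1.8
phi 0.068 theta~ 0.056 grip 0.0188 1.8276437601889484 F [-3.2 -3.3  0.6] M [-0.57  0.59 -0.08] t 18.25 q7 1.33
p0 [320. 333.] rows 71
[[0.0004, 0.0032], [0.0025, 0.0234]] theta 0.10089070455264443 far-pt 0.10460893298291847
```

```bash
python3 -m creep '[[0,0,0,-0.3,0.22],[0,0,0,-0.6,0.21],[0,0,0,-0.9,0.21],[0,0,0,-1.1,0.21]]' 20
python3 - <<'E'
from h import *
look("w16")
E
```

```text
clock: 18.8
position: [0.5062, 0.0042, 0.0866]
tool_rot: [-3.14, -0.002, 2.979]
force: [-9.3, -9.5, 4.2]
grip_width: 0.018
finger_force: 5.3
phi -0.086 theta~ -0.071 grip 0.018 5.346693035680801 F [-9.3 -9.5  4.2] M [-1.81  1.79 -0.17] t 18.8 q7 1.44
p0 [324. 332.] rows 72
[[0.0001, 0.0033], [0.0001, 0.0236]] theta 0.00013473817748945022 far-pt 0.0038105518322861438
```

```bash
python3 -m creep '[[0,0,0,-0.3,0.21],[0,0,0,-0.5,0.21],[0,0,0,-0.5,0.21]]' 20
python3 - <<'E'
from h import *
look("w17")
E
```

```text
clock: 19.23
position: [0.5061, 0.0038, 0.0867]
tool_rot: [-3.14, -0.002, 3.047]
force: [-8.5, -10.2, 5.3]
grip_width: 0.0182
finger_force: 30.2
phi -0.154 theta~ -0.126 grip 0.0182 30.20686020492576 F [ -8.5 -10.2   5.3] M [-1.77  1.72 -0.85] t 19.225 q7 1.49
p0 [326. 332.] rows 73
[[0.0001, 0.0033], [0.0001, 0.0237]] theta 0.00268075092544278 far-pt 0.0055236265019366956
```

```bash
python3 -m creep '[[0,0,0,0,0.35],[0,0,0,0,0.45],[0,0,-0.6,0,0.45],[0,0,-1.2,0.3,0.3],[0,0,-1.8,1.1,0]]' 20
python3 - <<'E'
from h import *
look("w18")
for n in (.01,.02,.03):
    im=cv2.imread("pics/w12.png")
    # pose at w12
    st=dict(position=np.array([.582,.0124,.2074]),tool_rot=np.array([3.141,0,1.318]))
    print(n,ray_face(np.array([[357,165.],[302,172]]),st,pose(),n).round(4).tolist())
print(rows(*pt(-.111,.046,.195,0))[0], rows(*pt(-.111,.046,.132,0))[0], rows(*pt(-.052,.046,.132,0))[0])
E
```

```text
clock: 19.9
position: [0.5075, 0.0055, 0.1962]
tool_rot: [3.141, 0.0, 2.892]
force: [0.1, -0.1, -0.6]
grip_width: 0.0081
finger_force: 0.0
phi 0.0 theta~ 0.0 grip 0.0081 0.0 F [ 0.1 -0.1 -0.6] M [0.02 0.01 0.01] t 19.9 q7 1.32
p0 [320. 235.] rows 39
[[0.0001, 0.0061], [0.0008, 0.0439]] theta 0.018947465800304694 far-pt 0.01810283052245152
0.01 [[-0.074, 0.0868], [-0.067, 0.0482]]
0.02 [[-0.0755, 0.0926], [-0.0689, 0.056]]
0.03 [[-0.077, 0.0985], [-0.0707, 0.0638]]
[-1.13  1.83  0.1  -0.05] [-1.13  1.82  1.15 -0.05] [-1.14  0.84  1.14 -0.05]
```

```bash
python3 -m creep '[[-0.5,0.9,0,0,0],[-1.1,1.83,0,0,0],[-1.1,1.83,0.5,0,0],[-1.1,1.83,1.0,0,0],[-1.1,1.83,1.15,0,0]]' 20 && python3 -m creep '[[0,-0.2,0,0,0],[0,-0.4,0,0,0],[0,-0.6,0,0,0],[0,-0.8,0,0,0],[0,-0.98,0,0,0]]' 20 && python3 -m creep '[[0,0,0,0,0],[0,0.1,0,0,0],[0,0.3,-0.4,0,0],[0,0.3,-1.0,0,0],[0.4,0.3,-1.6,0,0]]' 20
python3 - <<'E'
from h import *
st=show(); im=grab_frame("wrist"); cv2.imwrite("pics/w19.png",im); s=pose()
for nm,p in (("down",f(-.023,.074,.027)),("off",f(-.076,.076,.027))): print(nm,proj(world(p,s),"wrist",st).round())
for d in search_frame("wrist","pawl_post")[:2]: print(d["p"],(np.array(d["extent"])*[640,480,640,480]).round())
E
```

```text
clock: 20.58
position: [0.5975, 0.0957, 0.1242]
tool_rot: [-3.141, -0.002, 2.895]
force: [0.3, -0.3, 0.5]
grip_width: 0.0003
finger_force: 0.0
clock: 21.2
position: [0.5836, 0.0374, 0.1262]
tool_rot: [-3.142, 0.0, 2.894]
force: [-1.0, 0.2, -0.4]
grip_width: -0.0002
finger_force: 0.0
clock: 21.82
position: [0.5654, 0.0628, 0.2226]
tool_rot: [-3.141, 0.0, 2.895]
force: [-0.7, -1.1, -0.1]
grip_width: -0.0002
finger_force: 0.0
phi -0.002 theta~ -0.002 grip -0.0002 0.0 F [-0.7 -1.1 -0.1] M [-0.01  0.02 -0.01] t 21.825 q7 1.23
down [[246. 283.]]
off [[330. 287.]]
0.81 [215. 229. 304. 300.]
```

View pics/w19.png

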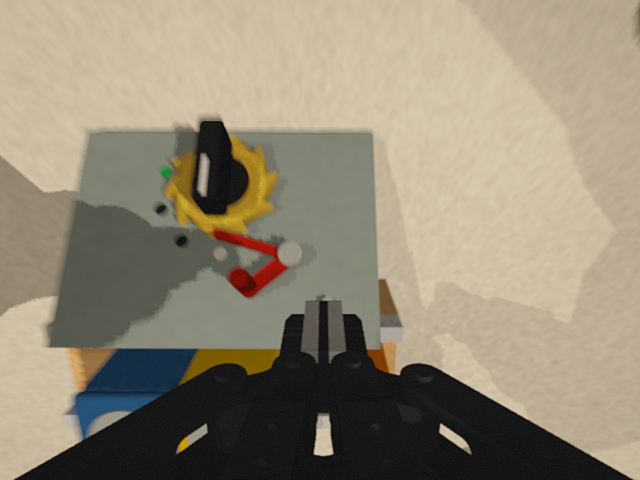

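The pawl is back down: its tip is on the wheel at (215,233) and the post at (243,280), against a predicted (246,283). The knob is at home. I'll retreat a little, do a last check of the tin, and hand in.

```bash
python3 -m creep '[[0.6,0,-0.5,0,0],[1.2,0,-0.8,0,0],[1.2,0,-0.8,0,0],[1.2,0,-0.8,0,0]]' 20
python3 - <<'E'
from h import *
from workcell import bot
im=grab_frame("top")
for n in ("tin_front","tin_rear"):
    for k in search_frame("top",n)[:1]: print(n,k["p"],(np.array(k["extent"])*[640,480,640,480]).round(1).tolist())
print(bot.job_done())
E
```

```text
clock: 22.42
position: [0.4955, 0.08, 0.2697]
tool_rot: [3.142, 0.0, 2.895]
force: [0.1, 0.9, -0.3]
grip_width: -0.0001
finger_force: 0.0
tin_front 0.65 [341.1, 150.9, 372.5, 191.4]
tin_rear 0.58 [309.0, 143.6, 345.6, 181.7]
the job is handed in; nothing more can be done
None
```

I handed the job in at about 22 s on the clock: the blue tin is on the green pad after three paused clicks, the knob is wound back to its home stop, and the red pawl is down on the wheel again. I never confirmed each click by seeing the pawl drop (I judged them from the knob angle), and the judge's verdict was not shown.

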